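Stir the cleaner concentrate and open its safety cap

ROBOT

A 6-joint arm with a two-finger parallel gripper is mounted at the origin on the work surface. World frame = base frame: x ahead of the robot, y to its left, z up, the work surface at z = 0. Lengths are in m, angles in rad, forces in N, time in s.
With the tool pointing down it reaches from about 0.25 to 0.725 m from the base axis. Payload 4 kg.
Tool frame: the origin (TCP) lies on the centre line of the jaws, within the pads' length; the fingertips stand 22 mm ahead of it and the grasp point (between the pads) lies 3 mm ahead of it; z points along the fingers, y is the line along which they close (so a half turn about z gives the same grasp; the last joint's range is limited). The gripper opens to 85 mm and grips with 20 to 120 N. Pads are 22 mm wide; open, the fingers measure 114 mm over their backs; the gripper's body (76 mm by 85 mm) begins 54 mm behind the grasp point. The pads swing forward as they close: fully open they stand 13 mm farther back than shut.
Start: joints at [-1.252, 0.241, 0.005, 1.335, 0, 1.571], TCP at [0.157, -0.475, 0.253] pointing down, gripper open.
Joint ranges: [-2.72, 2.72], [-1.05, 1.87], [-1.09, 1.28], [-1.99, 2.15], [-1.42, 1.44], [-3.14, 3.14]. Speed limits (rad/s): [2.79, 2.79, 3.14, 3.14, 3.14, 3.14].

INTERFACE

Orientations are given as a unit quaternion [x, y, z, w].
In Python, from workcell import bot gives the robot as it stands.
- The arm moves only by the shell command python3 -m inch 'ROWS'. ROWS is JSON, one flat list of numbers, 7 for each row, row after row: the shift along the world's x, y, z in mm, then the turn, a rotation vector about the world's x, y, z in rad, then the opening in per cent of the stroke, from 0 (shut) to 100 (fully open). A call has 1 to 8 rows; each row is the pose to reach, as a shift and turn from the pose commanded when the call began; what a row does not reach only later rows make up. A row lasts 1/12 s, in which the tool goes at most 41.7 mm and 7.16 degrees, less where a joint would pass 70% of its speed; a pose out of reach is approached as far as the arm can. A call with a gripper value outside its range is refused whole. The fingers move at their own pace and stop on an object; the grip force is fixed at half the most. Time passes only in rows, so rows that repeat a pose let the fingers close. It gives the time, the measured TCP pose, the force, the opening and the grip force at its end, in the units of the state.
- bot.get_obs(): the state, without advancing time (a new reading comes with each control period).
- bot.camera(name): name is "side" or "top" or "wrist"; returns the picture (384x512x3 uint8, blue, green, red); there is no depth.
- bot.camera_info(name): a dict with "intrinsics" (3x3 intrinsics, pixels), "camera_from_world" (4x4, takes a point from world to camera coordinates); the wrist camera has in their place "hand_eye" (4x4, takes a point from camera to tool coordinates, whose origin is the TCP and whose axes are the flange's). Camera axes: x right, y down, z forward; pixel columns grow to the right and rows downward; lengths in m; the calibration is good to about 2 mm. The wrist camera is an equidistant fisheye: a pixel r from the principal point sees the ray r / f radians off the axis. A picture is of the moment at which its call begins: read the wrist's pose just before it. camera_info takes no time and is no camera call.
- bot.job_done(): hands the job in; it is judged then, once.
Trained networks look in the newest picture that a camera, given by its name, has taken for a name from the list of things; names that differ only in an ending like _2 or _b are one class to them, and where a whole thing is asked for, a point or a joint stands for the part that bears it (a point fixed in the world has none). Each returns a list of dicts, best first, with "confidence" (0 to 1); they miss things now and then, are a little off and sometimes report something else, mostly with a low value. They report only what shows in the picture. A call takes as long as a camera call. They do not tell look-alikes from the thing itself.
- bot.silhouettes(camera, target): "mask" (384x512 bool, what is visible of it) and "uv" ([column, row] in pixels, amid what is visible of it).
- bot.spot_point(camera, target): "uv" ([column, row] in pixels: a listed point, or the origin of a listed thing).
The state is a dict: "clock": time; "joint_pos": joint angles; "joint_vel": joint speeds; "tau": joint torques, N m; "eef_pos": TCP position; "tool_rot": TCP orientation; "ft_force": force on the tool from outside, world axes, zero at the start; "ft_torque": the same for the moment, N m; "grip_width": finger opening in m; "grasp_force": force on a finger pad.
Only numpy, scipy, OpenCV 4.12 (cv2) and the standard library are available. Lean on these libraries where they do the work, as an engineer would, in place of code of your own. Each camera call takes 0.05 s, during which the arm holds its last target. There are 200 camera calls.

TASK

The cleaner concentrate in the clamped white bottle has settled: turn the hand wheel of its stirring stand clockwise (seen from above) by its red crank handle through at least one full turn. Then press the bottle's red safety cap down, twist it anticlockwise about a sixth of a turn while it is down, and lift it straight off. Leave the other things on the counter where they stand, and finish while still holding the cap in the gripper, level and still, straight above the open bottle, roughly 8 cm clear of its mouth.

Things in the scene. Friction and masses are not known exactly. Their poses are not given: they have to be found in the camera images.
- wheel (a joint): turning angle of the horizontal black hand wheel (132 mm across, vertical axis), rad: 0 at the start, grows clockwise seen from above, 6.28 is one full turn. It can be turned further (to two turns) but not back past its start. About 1 N at the handle turns it; it stays where it is left.
- hub (a point): point on the wheel's vertical axis, at the top of its steel hub; 104 mm above the counter. The wheel's flat top face is 98 mm above the counter.
- crank_grip (a point): point on the axis of the upright red crank handle, at the height to grip it: 138 mm above the counter. The handle is round, 20 to 24 mm across, 45 mm tall, spans 28 mm below to 17 mm above this point, turns freely on its own upright pin, and goes round the hub at 52 mm radius. At the start it points in any direction from the hub.
- bottle: white round bottle, 76 mm across, yellow and blue band, upright, clamped fast in a dark collar on the stand (it cannot move or turn). Origin: centre of its underside, 20 mm above the counter, z up. Shoulder slopes down and outwards from 110 mm above the origin; the neck's rim (mouth) is at 142.5 mm; a blue sprung pad in it pushes the cap up and reaches 153 mm when the cap is off.
- cap: red ribbed safety cap, twelve-sided: 50 mm across its flats, 32 mm tall, about 40 g; origin at the centre of its underside, z up; flats face along its x axis and every 30 degrees from it. Locked at the start, underside 120 mm above the bottle's origin (top 172 mm above the counter). Grip it firmly (30 to 40 N) by opposite flats from above; fingertips may reach its underside.
- cap_top (a point): centre of the cap's top, 32 mm above its origin. Locked, the cap neither lifts nor turns. Pressed down 4 mm or more (hard stop at 5.5 mm; spring 6 N at first, 13 N at the stop) it turns anticlockwise seen from above, and lifts off once turned 0.75 to 1.4 rad from locked (best 1.05; a stop ends the turn). The spring then raises it to 5 mm over its locked height.
- stand: aluminium plate of the stirring stand, 170 x 360 x 20 mm, fast on the counter, origin at the centre of its underside; wheel and bottle stand 110 mm either side of its middle along its y axis, either way round.
- dosing_cup: bystander, to be left alone: small clear plastic cup, 38 mm across, 35 mm tall, standing on the stand's plate between the bottle and the wheel; origin at the centre of its underside
- brush: bystander, to be left alone: hand brush lying on the counter
- spice_jar: bystander, to be left alone: amber jar with yellow lid, 54 mm across, 100 mm tall
- bowl: bystander, to be left alone: white bowl, 130 mm across, 50 mm tall
- sauce_bottle: bystander, to be left alone: green sauce bottle, 54 mm across, 140 mm tall
- mug: bystander, to be left alone: blue mug, 76 mm across, 85 mm tall
- steel_cup: bystander, to be left alone: steel cup, 80 mm across, 60 mm tall
Not all that is in view belongs to the job. There is more than one size of the cap; the one meant has the size given above.

How it is judged:
By the outcome, as a careful person would: the job done as asked, in the order asked, and still so for the second after the job is handed in, while the arm keeps its last pose, push and grip.
It also fails if it takes over 64 s, if anything falls off the work surface, if the arm or the gripper's body presses on something with over 40 N, if the wrist force passes 120 N, or if a joint passes its speed limit or range.

## Working session

There is one attempt and no reset: what is moved stays moved. The work goes in short steps, Python scripts to look and compute and a shell command to move; the robot and the scene stay as the last step left them, time stands still between calls to the robot, and variables do not carry over. Pictures are saved under pics/ and viewed, at most 10 in all, crops included, and the job is handed in when it is done.

```bash
mkdir -p pics; ls; python3 - <<'E'
from workcell import bot
import cv2,numpy as np
o=bot.get_obs()
print(o['clock'],o['eef_pos'],o['tool_rot'],o['grip_width'])
ims=[]
for n in ['side','top']:
    im=bot.camera(n);cv2.imwrite(f'pics/{n}0.png',im);ims.append(im)
    i=bot.camera_info(n);print(n,np.round(i['intrinsics'],2).tolist(),np.round(i['camera_from_world'],4).tolist())
    for t in ['cap_top','crank_grip','hub','bottle','stand','dosing_cup']:
        print(t,[(np.round(d['uv']).tolist(),round(d['confidence'],2)) for d in bot.spot_point(n,t)][:4])
print(np.round(bot.camera_info('wrist')['hand_eye'],4).tolist(),bot.camera_info('wrist')['intrinsics'])
E
```

```text
pics
0.0 [ 0.15651399 -0.47424973  0.25240727] [ 9.87326701e-01  1.58697436e-01 -1.80685767e-04 -1.03772540e-03] 0.0854189566520298
side [[429.22, 0.0, 252.99], [0.0, 429.22, 195.42], [0.0, 0.0, 1.0]] [[-0.8826, -0.47, -0.0096, 0.4664], [-0.3592, 0.6875, -0.6311, 0.2454], [0.3032, -0.5536, -0.7756, 1.1924], [0.0, 0.0, 0.0, 1.0]]
cap_top [([250.0, 249.0], 0.62), ([254.0, 180.0], 0.52)]
crank_grip [([296.0, 127.0], 0.48)]
hub [([333.0, 131.0], 0.32)]
bottle [([255.0, 208.0], 0.84), ([177.0, 348.0], 0.32)]
stand [([271.0, 189.0], 0.96)]
dosing_cup [([278.0, 189.0], 0.46)]
top [[499.97, 0.0, 260.89], [0.0, 499.97, 191.37], [0.0, 0.0, 1.0]] [[-0.0167, -0.9999, -0.0001, 0.0202], [-0.9952, 0.0167, -0.0962, 0.5377], [0.0962, -0.0015, -0.9954, 1.6138], [0.0, 0.0, 0.0, 1.0]]
cap_top [([223.0, 213.0], 0.73), ([267.0, 189.0], 0.56)]
crank_grip [([354.0, 191.0], 0.64)]
hub [([335.0, 196.0], 0.83)]
bottle [([266.0, 193.0], 0.85), ([268.0, 192.0], 0.66), ([355.0, 193.0], 0.51)]
stand [([299.0, 196.0], 0.72), ([266.0, 186.0], 0.37)]
dosing_cup [([299.0, 206.0], 0.43)]
[[0.0003, -0.9495, -0.3138, 0.0803], [1.0, 0.0001, 0.0007, -0.0002], [-0.0007, -0.3138, 0.9495, -0.1209], [0.0, 0.0, 0.0, 1.0]] [[297.31863964   0.         264.8204366 ]
 [  0.         297.31863964 190.99628395]
 [  0.           0.           1.        ]]
```

```bash
python3 - <<'E'
import cv2,numpy as np
a=cv2.imread('pics/side0.png');b=cv2.imread('pics/top0.png')
a=cv2.resize(a[90:300,150:400],None,fx=2,fy=2,interpolation=2)
b=cv2.resize(b[130:260,180:400],None,fx=3,fy=3,interpolation=2)
cv2.imwrite('pics/s1.png',a);cv2.imwrite('pics/t1.png',b)
E
```

```text
(no output)
```

View pics/top0.png

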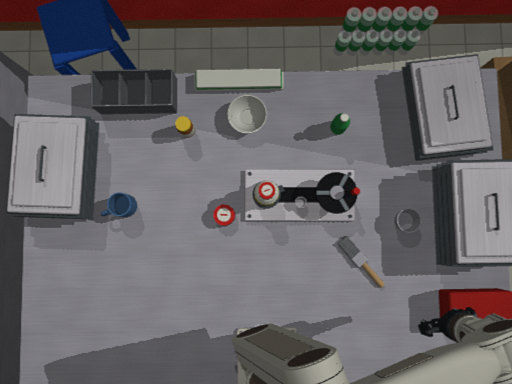

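View pics/s1.png

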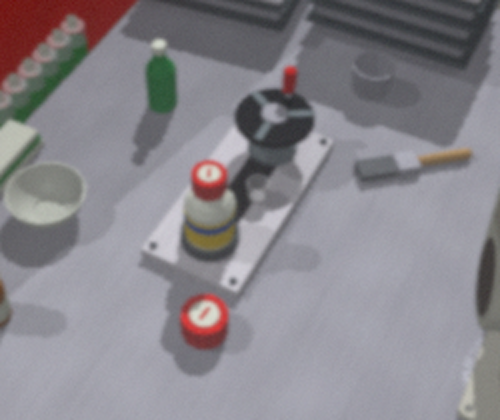

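View pics/t1.png

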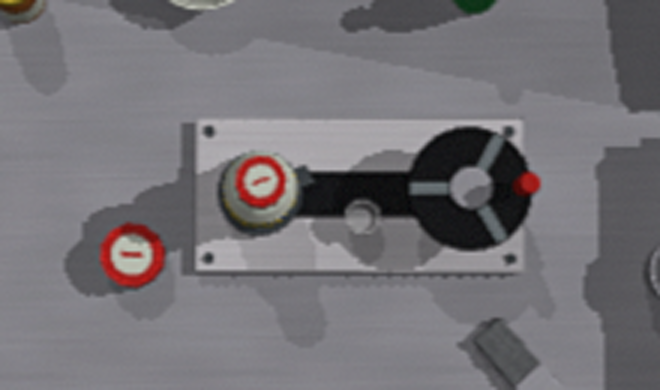

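The top view (and the side-view crop) shows two red caps. One is on the clamped white bottle, top (267,190), side (254,180). A bigger loose one lies on the counter at top (223,214), side (252,250). The cap on the clamped bottle is the one meant: it is the smaller one and sits at the right height. Both crops confirm this. The wheel hub is at top (337,193), the red crank at (356,191) and the dosing cup at (300,202).

```bash
cat > h.py <<'E'
from workcell import bot
import cv2,numpy as np
from scipy.spatial.transform import Rotation as R
def ray(n,uv,obs=None):
    i=bot.camera_info(n);K=np.array(i['intrinsics'])
    x=(uv[0]-K[0,2])/K[0,0];y=(uv[1]-K[1,2])/K[1,1]
    if n=='wrist':
        r=np.hypot(x,y);d=np.array([x/r*np.sin(r),y/r*np.sin(r),np.cos(r)])
        H=np.array(i['hand_eye']);q=R.from_quat(obs['tool_rot']).as_matrix()
        return np.array(obs['eef_pos'])+q@H[:3,3], q@H[:3,:3]@d
    T=np.array(i['camera_from_world']);return -T[:3,:3].T@T[:3,3], T[:3,:3].T@np.array([x,y,1])
def onz(n,uv,z,obs=None):
    o,d=ray(n,uv,obs);return o+d*(z-o[2])/d[2]
def project(p,obs):
    i=bot.camera_info('wrist');K=np.array(i['intrinsics']);H=np.array(i['hand_eye'])
    q=R.from_quat(obs['tool_rot']).as_matrix()
    c=H[:3,:3].T@(q.T@(np.array(p)-obs['eef_pos'])-H[:3,3])
    t=np.arctan2(np.hypot(c[0],c[1]),c[2]);a=np.arctan2(c[1],c[0])
    return np.array([K[0,2]+K[0,0]*t*np.cos(a),K[1,2]+K[1,1]*t*np.sin(a)])
E
python3 - <<'E'
from h import *
for n,l in dict(top=[('cap',(267,190),.172),('hub',(337,193),.104),('crank top',(356.5,191),.155),('cup',(300.5,202),.055)],
  side=[('cap',(254.5,177),.172),('hub',(286.5,147),.104),('crank top',(295,124.5),.155),('cup',(281,180),.055)]).items():
    for k,uv,z in l: print(n,k,np.round(onz(n,uv,z),4))
E
```

```text
top cap [ 0.5277 -0.0068  0.172 ]
top hub [ 0.5214 -0.2261  0.104 ]
top crank top [ 0.5218 -0.2773  0.155 ]
top cup [ 0.4987 -0.1154  0.055 ]
side cap [ 0.5228 -0.0019  0.172 ]
side hub [ 0.5203 -0.2176  0.104 ]
side crank top [ 0.52   -0.2751  0.155 ]
side cup [ 0.4914 -0.121   0.055 ]
```

```bash
python3 -m inch '[345,225,0,0,0,0,100,345,225,0,0,0,0,100,345,225,0,0,0,0,100,345,225,0,0,0,0,100,345,225,0,0,0,0,100,345,225,0,0,0,0,100,345,225,0,0,0,0,100,345,225,0,0,0,0,100]'; python3 -m inch '[45,70,0,0,0,0,100,45,70,0,0,0,0,100,45,70,0,0,0,0,100,45,70,0,0,0,0,100]'
```

```text
clock: 1.37
eef_pos: [0.4374, -0.2913, 0.2535]
tool_rot: [0.987, 0.159, 0.0, 0.0]
ft_force: [0.8, -0.2, 1.0]
grip_width: 0.0854
grasp_force: 0.0
clock: 1.7
eef_pos: [0.4821, -0.2206, 0.2531]
tool_rot: [0.987, 0.161, -0.0, -0.0]
ft_force: [-0.1, 0.3, -0.5]
grip_width: 0.0855
grasp_force: 0.0
```

```bash
python3 - <<'E'
from h import *
o=bot.get_obs();im=bot.camera('wrist');cv2.imwrite('pics/w1.png',im)
for t,z in [('hub',.104),('crank_grip',.138),('cap_top',.172),('dosing_cup',.02)]:
    for d in bot.spot_point('wrist',t)[:2]: print(t,np.round(d['uv'],1),round(d['confidence'],2),np.round(onz('wrist',d['uv'],z,o),4))
E
```

```text
hub [284.7 145.5] 0.59 [ 0.5211 -0.2267  0.104 ]
crank_grip [344.8 173.1] 0.95 [ 0.5207 -0.2785  0.138 ]
cap_top [ 23.4 106.5] 0.81 [0.5013 0.0043 0.172 ]
cap_top [33.3 81.4] 0.56 [ 0.5246 -0.0035  0.172 ]
dosing_cup [186.3 123.7] 0.59 [ 0.4984 -0.1147  0.02  ]
```

View pics/w1.png

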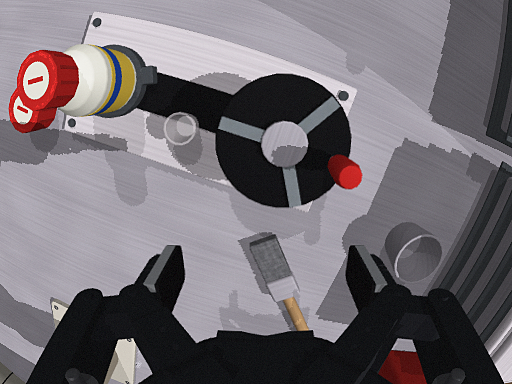

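The wrist picture shows the hub at (284,144) and the red crank at (345,172). The cap on the bottle is at (35,80), with the bigger loose cap behind it at (30,108). Hub and crank come out 52 mm apart, as given. Next I go down on the handle.

```bash
python3 -m inch '[20,-29,0,0,0,0,100,39,-58,0,0,0,0,100,39,-58,0,0,0,0,100,39,-58,-30,0,0,0,100,39,-58,-60,0,0,0,100,39,-58,-90,0,0,0,100,39,-58,-112,0,0,0,100,39,-58,-112,0,0,0,100]' && python3 -m inch '[0,0,0,0,0,0,0,0,0,0,0,0,0,0,0,0,0,0,0,0,0,0,0,0,0,0,0,0,0,0,0,0,0,0,0,0,0,0,0,0,0,0,0,0,0,0,0,0,0]'
```

```text
clock: 2.62
eef_pos: [0.5156, -0.2801, 0.1359]
tool_rot: [0.988, 0.157, -0.004, -0.003]
ft_force: [-0.5, -0.0, -0.4]
grip_width: 0.0852
grasp_force: 0.0
clock: 3.2
eef_pos: [0.5203, -0.2795, 0.1433]
tool_rot: [0.987, 0.159, 0.001, -0.001]
ft_force: [-2.1, 4.4, 6.2]
grip_width: 0.0216
grasp_force: 58.4
```

```bash
python3 -m inch '[-13.5,1.8,0,0,0,0,0,-26,7,0,0,0,0,0,-36.8,15.2,0,0,0,0,0,-45,26,0,0,0,0,0,-50.2,38.5,0,0,0,0,0,-52,52,0,0,0,0,0,-50.2,65.5,0,0,0,0,0,-45,78,0,0,0,0,0]'
```

```text
clock: 3.87
eef_pos: [0.4726, -0.2025, 0.1433]
tool_rot: [0.987, 0.158, -0.001, 0.0]
ft_force: [-5.8, 0.4, 8.7]
grip_width: 0.0217
grasp_force: 60.2
```

```bash
python3 -m inch '[8.2,10.8,0,0,0,0,0,19,19,0,0,0,0,0,31.5,24.2,0,0,0,0,0,45,26,0,0,0,0,0,58.5,24.2,0,0,0,0,0,71,19,0,0,0,0,0,81.8,10.8,0,0,0,0,0,90,0,0,0,0,0,0]'
```

```text
clock: 4.53
eef_pos: [0.5648, -0.2035, 0.1433]
tool_rot: [0.987, 0.159, -0.001, 0.001]
ft_force: [-9.9, -3.7, 9.7]
grip_width: 0.0213
grasp_force: 60.4
```

```bash
python3 -m inch '[5.2,-12.5,0,0,0,0,0,7,-26,0,0,0,0,0,5.2,-39.5,0,0,0,0,0,0,-52,0,0,0,0,0,-8.2,-62.8,0,0,0,0,0,-19,-71,0,0,0,0,0,-31.5,-76.2,0,0,0,0,0,-45,-78,0,0,0,0,0]' && python3 -m inch '[-13.5,1.8,0,0,0,0,0,-26,7,0,0,0,0,0,-36.8,15.2,0,0,0,0,0,-45,26,0,0,0,0,0,-45,26,0,0,0,0,0,-45,26,0,0,0,0,0]'
```

```text
clock: 5.2
eef_pos: [0.521, -0.2795, 0.1433]
tool_rot: [0.987, 0.159, 0.002, -0.001]
ft_force: [1.4, 7.4, 6.2]
grip_width: 0.0216
grasp_force: 60.0
clock: 5.7
eef_pos: [0.4744, -0.2552, 0.1434]
tool_rot: [0.987, 0.159, 0.0, 0.001]
ft_force: [-3.8, -1.8, 6.4]
grip_width: 0.022
grasp_force: 60.0
```

```bash
python3 -m inch '[0,0,0,0,0,0,100,0,0,0,0,0,0,100,0,0,0,0,0,0,100,0,0,0,0,0,0,100,0,0,0,0,0,0,100,0,0,35,0,0,0,100,0,0,75,0,0,0,100,0,0,115,0,0,0,100]' && python3 -m inch '[0,0,15,0,0,0,100,3,40,15,0,0,0,100,6,80,15,0,0,0,100,10,120,15,0,0,0,100,15,160,15,0,0,0,100,20,195,15,0,0,0,100,20,220,15,0,0,0,100,20,220,15,0,0,0,100]' && python3 -m inch '[0,0,0,0,0,0,100]' && python3 - <<'E'
from h import *
o=bot.get_obs();im=bot.camera('wrist');cv2.imwrite('pics/w2.png',im)
for t,z in [('hub',.104),('crank_grip',.138),('cap_top',.172),('dosing_cup',.02)]:
    for d in bot.spot_point('wrist',t)[:2]: print(t,np.round(d['uv'],1),round(d['confidence'],2),np.round(onz('wrist',d['uv'],z,o),4))
E
```

```text
clock: 6.37
eef_pos: [0.4742, -0.2542, 0.2564]
tool_rot: [0.987, 0.159, -0.001, -0.001]
ft_force: [1.7, -1.4, -0.4]
grip_width: 0.0853
grasp_force: 0.0
clock: 7.03
eef_pos: [0.4949, -0.0304, 0.2712]
tool_rot: [0.987, 0.162, 0.0, -0.001]
ft_force: [-0.2, -0.8, -0.1]
grip_width: 0.0852
grasp_force: 0.0
clock: 7.12
eef_pos: [0.495, -0.0334, 0.2712]
tool_rot: [0.987, 0.16, -0.0, 0.0]
ft_force: [-0.4, -0.7, -1.1]
grip_width: 0.0852
grasp_force: 0.0
hub [428.5 206.4] 0.66 [ 0.5231 -0.2246  0.104 ]
crank_grip [444.1 259.6] 0.76 [ 0.4779 -0.2572  0.138 ]
cap_top [243.  154.8] 0.63 [ 0.5242 -0.0063  0.172 ]
cap_top [135.3 146.5] 0.59 [0.5049 0.0787 0.172 ]
dosing_cup [326.9 179.5] 0.78 [ 0.4956 -0.1198  0.02  ]
```

View pics/w2.png

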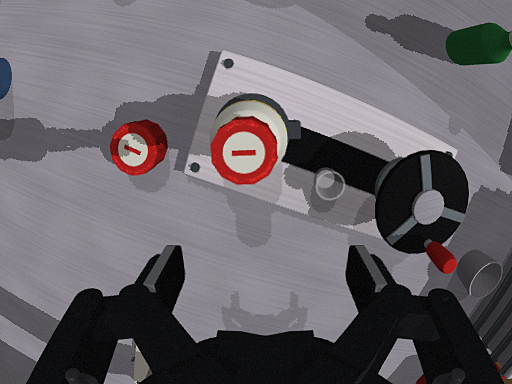

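The wrist picture shows the cap on the bottle at (245,151), with its bar mark near the image's horizontal. The loose bigger cap is at (138,147). The crank has stopped about 60° past one full turn, at (444,258). I'll now rectify the cap top to metric to find its flats.

```bash
python3 - <<'E'
from h import *
o=bot.get_obs();im=cv2.imread('pics/w2.png')
c0=np.array([.5242,-.0063]);s=0.00015;N=500
# image: up=+x, left=+y
m=np.zeros((N,N,2),np.float32)
i=bot.camera_info('wrist');K=np.array(i['intrinsics']);H=np.array(i['hand_eye']);q=R.from_quat(o['tool_rot']).as_matrix()
r,c=np.mgrid[:N,:N];P=np.stack([c0[0]+(N/2-r)*s,c0[1]+(N/2-c)*s,np.full((N,N),.172)],-1)
C=((P-o['eef_pos'])@q-H[:3,3])@H[:3,:3]
t=np.arctan2(np.hypot(C[...,0],C[...,1]),C[...,2]);a=np.arctan2(C[...,1],C[...,0])
w=cv2.remap(im,(K[0,2]+K[0,0]*t*np.cos(a)).astype(np.float32),(K[1,2]+K[1,1]*t*np.sin(a)).astype(np.float32),cv2.INTER_CUBIC)
cv2.imwrite('pics/rect.png',w)
hsv=cv2.cvtColor(w,cv2.COLOR_BGR2HSV)
wh=((hsv[...,1]<60)&(hsv[...,2]>150)&(np.hypot(r-N/2,c-N/2)<140)).astype(np.uint8)
n,l,st,ce=cv2.connectedComponentsWithStats(wh)
k=1+np.argmax(st[1:,4]);print('label disc',st[k],c0+(N/2-ce[k][::-1])*s)
red=((hsv[...,1]>120)&((hsv[...,0]<12)|(hsv[...,0]>168))).astype(np.uint8)
bar=red*(np.hypot(r-ce[k][1],c-ce[k][0])<st[k][2]*.42)
ys,xs=np.nonzero(bar);u,sv,vt=np.linalg.svd(np.c_[-(ys-ys.mean()),-(xs-xs.mean())],full_matrices=False)
print('bar centre',c0+[(N/2-ys.mean())*s,(N/2-xs.mean())*s],'bar angle world deg',np.degrees(np.arctan2(vt[0,1],vt[0,0])))
E
```

```text
label disc [  159   131   213   214 31577] [ 0.5261457  -0.00859623]
bar centre [ 0.52608276 -0.00861425] bar angle world deg -69.90954314652515
```

View pics/rect.png

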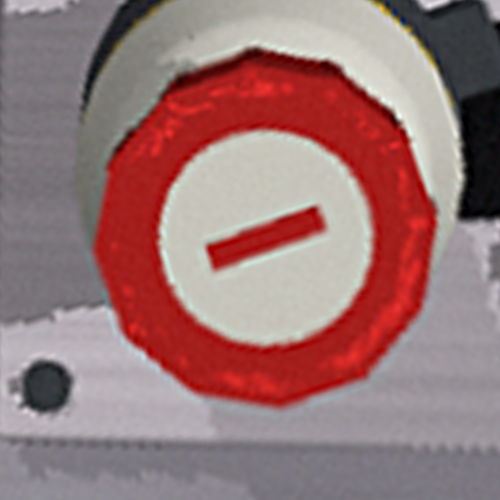

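```bash
python3 -m inch '[31,26,0,0,0,0.03,100,31,26,0,0,0,0.03,100,31,26,-35,0,0,0.03,100,31,26,-65,0,0,0.03,100,31,26,-90,0,0,0.03,100,31,26,-104,0,0,0.03,100,31,26,-104,0,0,0.03,100,31,26,-104,0,0,0.03,100]' && python3 -c "
from h import *
o=bot.get_obs();print(np.round(o['joint_pos'],2),o['eef_pos'],o['ft_force'],o['ft_torque'])"
```

```text
clock: 8.03
eef_pos: [0.5256, -0.0095, 0.1668]
tool_rot: [0.985, 0.173, -0.001, -0.0]
ft_force: [-0.5, -0.0, 0.9]
grip_width: 0.0854
grasp_force: 0.0
[-0.02  0.35 -0.08  1.14  0.    2.78] [ 0.52555982 -0.00951808  0.16676721] [-0.46870457 -0.0279904   0.91824649] [ 0.01621854 -0.07558522 -0.00211304]
```

```bash
python3 -m inch '[0,0,0,0,0,0,0,0,0,0,0,0,0,0,0,0,0,0,0,0,0,0,0,0,0,0,0,0,0,0,0,0,0,0,0,0,0,0,0,0,0,0,0,0,0,0,0,0,0]'
```

```text
clock: 8.62
eef_pos: [0.5265, -0.0071, 0.1693]
tool_rot: [0.985, 0.174, 0.002, -0.001]
ft_force: [-1.2, 4.6, 4.8]
grip_width: 0.0487
grasp_force: 65.0
```

```bash
python3 -m inch '[0.5,1,-3,0,0,0,0,0.5,1.5,-6,0,0,0,0,0.5,1.5,-9,0,0,0,0,0.5,1.5,-9,0,0,0,0,0.5,1.5,-9,0,0,0,0,0.5,1.5,-9,0,0,0,0]'
```

```text
clock: 9.12
eef_pos: [0.5267, -0.0069, 0.1643]
tool_rot: [0.985, 0.174, 0.003, 0.0]
ft_force: [-11.9, 1.4, 26.7]
grip_width: 0.0486
grasp_force: 67.5
```

```bash
python3 -m inch '[-1,0,0,0,0,0.08,0,-1.5,0,0,0,0,0.17,0,-1.5,0,0,0,0,0.26,0,-1.5,0,0,0,0,0.35,0,-1.5,0,0,0,0,0.44,0,-1.5,0,0,0,0,0.53,0,-1.5,0,0,0,0,0.62,0,-1.5,0,0,0,0,0.7,0]'; python3 -c "
from h import *
o=bot.get_obs();print(o['ft_torque'],R.from_quat(o['tool_rot']).as_matrix()[:,1])"
```

```text
clock: 9.78
eef_pos: [0.5274, -0.0058, 0.1643]
tool_rot: [0.864, 0.503, 0.005, 0.001]
ft_force: [-4.8, 3.5, 23.0]
grip_width: 0.0485
grasp_force: 67.1
[ 1.03040574  1.31061681 -0.17250369] [ 0.8692038  -0.49440883  0.00668255]
```

```bash
python3 -m inch '[0,0,0,0,0,0.09,0,0,0,0,0,0,0.18,0,0,0,0,0,0,0.27,0,0,0,0,0,0,0.36,0,0,0,0,0,0,0.36,0,0,0,0,0,0,0.36,0]'; python3 -c "
from h import *
o=bot.get_obs();print(o['ft_torque'],R.from_quat(o['tool_rot']).as_matrix()[:,1])"
```

```text
clock: 10.28
eef_pos: [0.5274, -0.0057, 0.1644]
tool_rot: [0.762, 0.648, 0.005, 0.002]
ft_force: [-4.7, 4.9, 22.9]
grip_width: 0.0486
grasp_force: 67.2
[0.96403504 1.4321588  0.10983088] [ 0.98710839 -0.15981475  0.00873371]
```

```bash
python3 -m inch '[0,0,4,0,0,0,0,0,0,8,0,0,0,0,0,0,12,0,0,0,0,0,0,16,0,0,0,0,0,0,20,0,0,0,0,0,0,25,0,0,0,0,0,0,25,0,0,0,0]'
```

```text
clock: 10.87
eef_pos: [0.5255, -0.0067, 0.1841]
tool_rot: [0.762, 0.648, 0.001, -0.0]
ft_force: [1.4, 3.4, 1.9]
grip_width: 0.0487
grasp_force: 64.7
```

```bash
python3 -m inch '[0,0,15,0,0,0,0,0,0,32,0,0,0,0,1,0,49,0,0,0,0,1,0,66,0,0,0,0,1,0,80,0,0,0,0,1,0,88,0,0,0,0,1,0,88,0,0,0,0,1,0,88,0,0,0,0]' && python3 -m inch '[0,0,0,0,0,0,0,0,0,0,0,0,0,0,0,0,0,0,0,0,0,0,0,0,0,0,0,0]' && python3 - <<'E'
from h import *
o=bot.get_obs();print(o['joint_vel'].round(3))
a=bot.camera('side');cv2.imwrite('pics/s2.png',cv2.resize(a[60:300,120:400],None,fx=2.5,fy=2.5,interpolation=2))
E
```

```text
clock: 11.53
eef_pos: [0.5257, -0.0076, 0.2709]
tool_rot: [0.762, 0.647, -0.0, 0.0]
ft_force: [-0.1, -0.5, -1.2]
grip_width: 0.0485
grasp_force: 64.6
clock: 11.87
eef_pos: [0.5256, -0.0072, 0.2705]
tool_rot: [0.762, 0.648, -0.001, -0.0]
ft_force: [-0.1, -0.7, -0.9]
grip_width: 0.0485
grasp_force: 64.6
[ 0.001 -0.002  0.007  0.001  0.002 -0.   ]
```

View pics/s2.png

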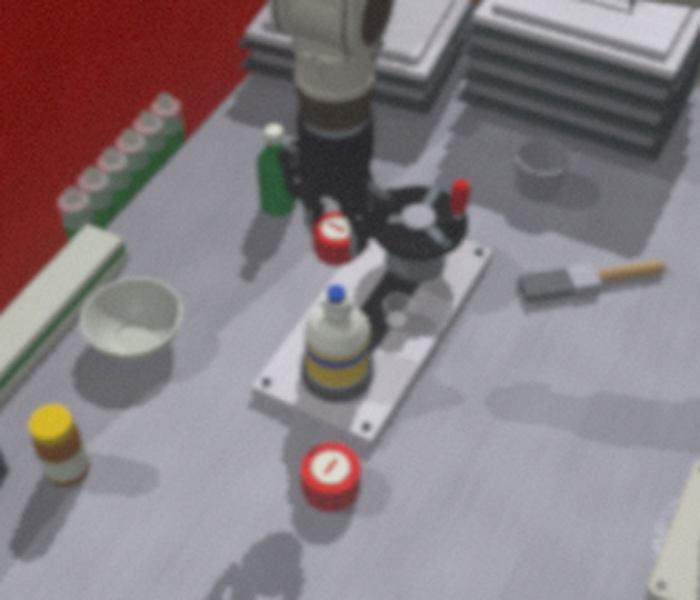

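The picture shows the cap held level at (335,237), straight above the open bottle whose blue pad is at (336,293). The dosing cup at (400,312), the loose cap at (330,475) and the other bystanders are where they were.

```bash
python3 -c "
from workcell import bot
print(bot.job_done())"
```

```text
the job is handed in; nothing more can be done
None
```

I turned the wheel clockwise about 1.17 turns, then pressed the cap down, twisted it about 61° anticlockwise and lifted it off. The job was handed in at about 12 s with the cap held level and still, about 8 cm above the open bottle; `job_done()` returned no verdict.

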